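# Turn the sampler carousel and point out the stray vial

### The job

In the outer row of the sampler's carousel one vial stands by itself, a few pockets away from a run of four: with a fingertip pressed on the flat of the carousel, turn it until this stray vial is at the very front, nearest the bench's front edge, and let the carousel come to rest. Then point the stray out to the analyst watching by camera: hold the fingertips one to three centimetres above the middle of its cap, still, for at least two seconds, and finish there, still pointing. Touch none of the vials, grip nothing, and leave the things on the bench where they are.

Things in the scene. Friction and masses are not known exactly. Their poses are not given: they have to be found in the camera images.
- sampler_main_carousel (a joint): turning of the carousel, rad, positive anticlockwise from above; no stops, stays where left. Off-white disc 400 mm across, 50 mm thick, full of vial pockets; to a finger it is solid, its top flat: z = 0.185 at the rim, 0.189 at the hub. It turns with 0.3 N sideways at the rim, so a fingertip pressed down with 4 to 10 N and moved slowly on an arc carries it (friction about 0.6)
- carousel_axis (a point): on the carousel's vertical axis, at its top (z = 0.186); fixed. The sampler's hood, underside z = 0.25, covers the rear left: it begins 70 mm in front of the axis (-x side) and reaches from 25 mm right of the axis to far left. In front of it and at the right the carousel is open above; keep the gripper's body clear of the hood
- front_point (a point): where the stray vial's cap shall come: the point straight in front of the axis (towards the robot, -x), 180 mm from it, at the height of the cap tops (z = 0.222); fixed during a run
- stray_cap (a point): centre of the top of the stray vial's cap. The axes are upright (z up). It goes round with the carousel, 180 mm from the axis, z = 0.222; at the start it is 0.65 to 1.4 rad to the right of the front (towards -y), so the carousel must turn clockwise seen from above (joint value falling) by that angle
- stray_vial: the stray: a capped 20 ml glass vial, 23 mm across, 72 mm tall, sunk 36 mm into a pocket of the outer row, so that it stands 36 mm proud of the plate; origin at the centre of its underside. It may not be touched
- run_vial_a: first vial of the run of four: like the stray, in the same row of pockets (27 mm apart), further round to the right, 0.6 rad behind the stray with three empty pockets between. May not be touched
- run_vial_b: second vial of the run, in the next pocket
- run_vial_c: third vial of the run, in the next pocket
- run_vial_d: fourth and last vial of the run
- vial_rack: small moulded vial rack with two vials in it, 62x120x44 mm (vials to 78 mm), on the bench at the left of the carousel; bystander. Left of it (y above 0.16) the big chromatograph, 0.45 high, fills the bench: its front face is at about x = 0.37 to 0.42, so pass it in front, near the robot
- crimper: hand crimper lying on the bench in front of the carousel, 193 mm long, 32 mm high; bystander
- beaker: small beaker, 45 mm across, 56 mm tall, on the bench at the right; bystander
- timer: bench timer, 58x62x20 mm, on the bench at the right; bystander

How it is judged:
On the way, in this order (a step that is already met when the one before it is completed fails the run):
1. the stray vial is at the front and the carousel rests (horizontal distance between stray_cap and front_point below 0.035 m and velocity of joint sampler_main_carousel between -0.05 and 0.05 rad/s), for 0.3 s.
2. the fingertips are held just above the stray vial's cap (horizontal distance between the grasp point and stray_cap below 0.015 m and z of the grasp point in the frame of stray_cap between 0.02 and 0.06 m and horizontal distance between stray_cap and front_point below 0.035 m), for 1.8 s.
At the end, for the whole second after the job is handed in: The stray vial's cap is within 35 mm of the front point, the carousel rests, and the point between the finger pads is still within 15 mm of the cap's centre sideways and 20 to 60 mm above it (fingertips about 1 to 40 mm above), after at least 1.8 s of dwelling there (all of step 2 and velocity of joint sampler_main_carousel between -0.05 and 0.05 rad/s); the robot touches nothing.
It fails at once if a vial in the carousel is touched (contact force between any of the fingers, the arm and stray_vial above 0.3 N or contact force between any of the fingers, the arm and run_vial_a above 0.3 N or contact force between any of the fingers, the arm and run_vial_b above 0.3 N or contact force between any of the fingers, the arm and run_vial_c above 0.3 N or contact force between any of the fingers, the arm and run_vial_d above 0.3 N).
It fails at once if the vial rack is moved or lifted (distance of vial_rack from where it was at the start of the episode above 0.02 m).
It fails at once if the crimper is moved or lifted (distance of crimper from where it was at the start of the episode above 0.02 m).
It fails at once if the beaker is moved or lifted (distance of beaker from where it was at the start of the episode above 0.02 m).
It fails at once if the timer is moved or lifted (distance of timer from where it was at the start of the episode above 0.02 m).
It also fails if it takes over 70 s, if anything falls off the work surface, if the arm or the gripper's body presses on something with over 40 N, if the wrist force passes 120 N, or if a joint passes its speed limit or range.

### The arm

A 6-joint arm with a two-finger parallel gripper is mounted at the origin on a cart in front of the work surface, level with it; the furniture and walls round the work are solid. World frame = base frame: x ahead of the robot, y to its left, z up, the work surface at z = 0. Lengths are in m, angles in rad, forces in N, time in s.
With the tool pointing down it reaches from about 0.275 to 0.75 m from the base axis. Payload 10.2 kg.
Tool frame: the origin (TCP) lies between the finger pads; the fingertips stand 25 mm ahead of it and the grasp point (between the pads) lies 6 mm ahead of it; z points along the fingers, x is the direction in which the jaws open and shut, and the axes are right-handed (so a half turn about z gives the same grasp; the last joint's range is limited). The gripper opens to 85 mm and grips with 20 to 120 N. Pads are 22 mm wide; open, the fingers measure 114 mm over their backs; the gripper's body (76 mm by 85 mm) begins 54 mm behind the grasp point. The pads swing forward as they close: fully open they stand 13 mm farther back than shut.
Start: joints at [1.078, 0.313, 1.498, -0, 1.331, -0.223], TCP at [0.14, 0.506, 0.256] pointing down, gripper open.
Joint ranges: [-2.94, 2.94], [-0.97, 2.17], [0.19, 2.56], [-1.23, 4.37], [0.02, 3.11], [-2.88, 2.88]. Speed limits (rad/s): [2.39, 2.39, 3.01, 3.14, 3.14, 3.14].

### API

Orientations are given as a rotation vector (axis times angle).
In Python, from cell import robot gives the robot as it stands.
- The arm moves only by the shell command python3 -m creep 'ROWS' [FORCE]. ROWS is JSON, a list of rows, each a list of 3 entries, a list of its own where there are three numbers: the shift along the tool's x, y, z in mm, then the turn, a rotation vector about the tool's x, y, z in degrees, then the opening, from 0 (shut) to 1 (fully open). A call has exactly 10 rows; each row shifts and turns the commanded pose from where the row before left it, along the tool's axes as they then stand; what a row does not reach is not made up. A row lasts 1/10 s, in which the tool goes at most 50 mm and 8.59 degrees, less where a joint would pass 70% of its speed; a pose out of reach is approached as far as the arm can. A call is refused whole if a number of a shift passes 50 or a number of a turn 8.59, either way. A call with a gripper value outside its range is refused whole. The fingers move at their own pace and stop on an object; FORCE is the grip in N (left out, the last holds). Time passes only in rows, so rows that do not move let the fingers close, or fill a call up. It gives the time, the measured TCP pose, the force and the opening at its end, in the units of the state.
- robot.state(): the state, without advancing time (a new reading comes with each control period).
- robot.camera(name): name is "scene" or "top" or "wrist"; returns a dict with "image" (400x640x3 uint8, red, green, blue), "depth" (400x640 float32, m along the optical axis (not along the pixel's ray), 0 where there is no reading), "fx", "fy", "cx", "cy" (pixels), "rvec" (rotation vector, rad) and "tvec" (3), from world to camera coordinates, as OpenCV has them. Camera axes: x right, y down, z forward; pixel columns grow to the right and rows downward; lengths in m; the calibration is good to about 2 mm. The wrist camera is an equidistant fisheye: a pixel r from the principal point sees the ray r / f radians off the axis. A picture is of the moment at which its call begins.
- robot.hand_in(): hands the job in, once; it reports no verdict.
The state is a dict: "time_s": time; "joint_pos": joint angles; "dq": joint speeds; "tau": joint torques, N m; "ee_pos": TCP position; "ee_rot": TCP orientation; "wrist_force": force on the tool from outside, world axes, zero at the start; "wrist_torque": the same for the moment, N m; "finger_gap": finger opening in m.
Only numpy, scipy, OpenCV 4.12 (cv2) and the standard library are available. Lean on these libraries where they do the work, as an engineer would, in place of code of your own. Each camera call takes 0.05 s, during which the arm holds its last target. There are 200 camera calls.

## Working session

There is one attempt and no reset: what is moved stays moved. The work goes in short steps, Python scripts to look and compute and a shell command to move; the robot and the scene stay as the last step left them, time stands still between calls to the robot, and variables do not carry over. Pictures are saved under pics/ and viewed, about 8 in all and at most 12, crops included, and the job is handed in when it is done.

```bash
ls; mkdir -p pics
cat > h.py <<'E'
import numpy as np, cv2
from cell import robot
def ray(c,u,v):
    R,_=cv2.Rodrigues(np.array(c["rvec"],float)); t=np.array(c["tvec"],float).ravel()
    d=R.T@np.array([(u-c["cx"])/c["fx"],(v-c["cy"])/c["fy"],1]); return -R.T@t,d
def onz(c,u,v,z):
    o,d=ray(c,u,v); return o+d*(z-o[2])/d[2]
def proj(c,p):
    R,_=cv2.Rodrigues(np.array(c["rvec"],float)); q=R@np.array(p)+np.array(c["tvec"],float).ravel()
    return q[0]/q[2]*c["fx"]+c["cx"],q[1]/q[2]*c["fy"]+c["cy"]
E
python3 - <<'E'
from h import *
import pickle
for n in("top","scene"):
    c=robot.camera(n); pickle.dump(c,open(n+".pkl","wb")); cv2.imwrite(f"pics/{n}0.png",c["image"][:,:,::-1])
s=robot.state();print({k:np.round(s[k],3) for k in s})
E
```

```text
pics
{'time_s': np.float64(0.1), 'joint_pos': array([ 1.078,  0.313,  1.498, -0.   ,  1.331, -0.223]), 'dq': array([-0.   , -0.001, -0.002, -0.001, -0.001,  0.002]), 'tau': array([ 4.0000e-03, -4.1290e+01, -2.6014e+01, -0.0000e+00,  3.0000e-03,
       -0.0000e+00]), 'ee_pos': array([0.14 , 0.506, 0.256]), 'ee_rot': array([ 2.500e+00,  1.902e+00, -2.000e-03]), 'wrist_force': array([-0.727, -0.865, -0.443]), 'wrist_torque': array([ 0.007,  0.016, -0.026]), 'finger_gap': np.float64(0.085)}
```

View pics/top0.png

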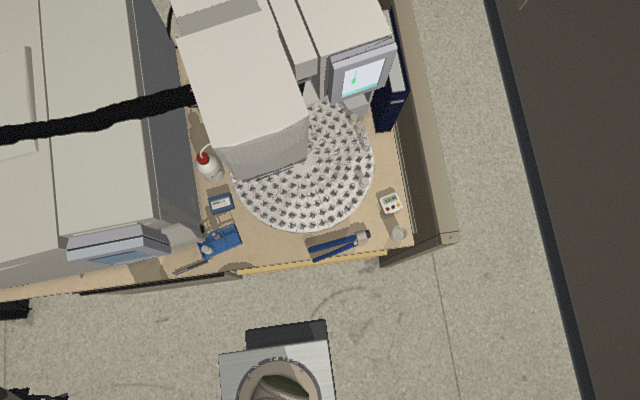

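View pics/scene0.png

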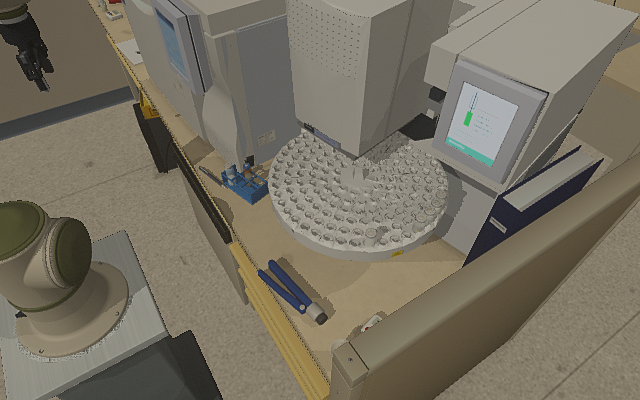

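Top view: disc centred at about (303,165), rack at (220,240), crimper at (338,244), timer at (390,204). In the scene view one vial seems to stand near (375,235). I'll use depth to get the disc axis and the cap points.

Run:
```python
from h import *
import pickle
from scipy import ndimage
for n in("top","scene"):
    c=pickle.load(open(n+".pkl","rb")); D=c["depth"]; v,u=np.mgrid[:400,:640]
    R,_=cv2.Rodrigues(np.array(c["rvec"],float)); t=np.array(c["tvec"],float).ravel()
    P=np.stack([(u-c["cx"])/c["fx"]*D,(v-c["cy"])/c["fy"]*D,D],-1); W=(P-t)@R
    W[D==0]=9
    np.save(n+"W.npy",W)
    print(n,"cam",-R.T@t)
    m=(W[...,2]>.178)&(W[...,2]<.195)&(W[...,0]>.2)&(W[...,0]<.9)&(abs(W[...,1])<.5)
    l,k=ndimage.label(m); s=np.bincount(l.ravel());s[0]=0; mm=l==s.argmax()
    pts=W[mm]; print(len(pts),pts.min(0),pts.max(0))
    # rim: farthest per angle, circle fit
    ctr=np.array([pts[:,0].min()+.2,(pts[:,1].min()+.2)])
    for i in range(5):
        d=pts[:,:2]-ctr; r=np.hypot(*d.T); a=np.degrees(np.arctan2(d[:,1],-d[:,0]))//5
        E=np.array([pts[a==k][r[a==k].argmax(),:2] for k in np.unique(a) if -100<=k*5<60 and r[a==k].max()>.185])
        A=np.c_[2*E,np.ones(len(E))]; x=np.linalg.lstsq(A,(E**2).sum(1),rcond=None)[0]; ctr=x[:2]
    print("ctr",ctr,"R",np.sqrt(x[2]+ctr@ctr),len(E))
    h=(W[...,2]>.21)&(W[...,2]<.23)&(np.hypot(W[...,0]-ctr[0],W[...,1]-ctr[1])<.21)
    l,k=ndimage.label(h)
    for i in range(1,k+1):
        q=W[l==i]
        if len(q)<8: continue
        mid=(q[:,:2].min(0)+q[:,:2].max(0))/2
        d=mid-ctr; print(len(q),np.argwhere(l==i).mean(0).round()[::-1],mid.round(3),q[:,2].max().round(3),"r",np.hypot(*d).round(3),"ang right",np.arctan2(-d[1],-d[0]).round(3))
c=pickle.load(open("scene.pkl","rb"))
im=c["image"][110:270,240:470,::-1]; cv2.imwrite("pics/s1.png",cv2.resize(im,None,fx=3.4,fy=3.4,interpolation=cv2.INTER_CUBIC))
```

```text
top cam [ 0.28391722 -0.13286305  1.3338696 ]
8737 [ 0.44180248 -0.35187718  0.17800423] [0.8086289  0.04455726 0.19497378]
ctr [ 0.63920378 -0.15411519] R 0.19729664111890075 32
50 [353. 117.] [ 0.731 -0.309] 0.227 r 0.18 ang right 2.105
49 [359. 125.] [ 0.707 -0.32 ] 0.226 r 0.179 ang right 1.96
55 [363. 134.] [ 0.68  -0.329] 0.228 r 0.179 ang right 1.803
56 [366. 143.] [ 0.655 -0.332] 0.228 r 0.179 ang right 1.659
53 [364. 181.] [ 0.552 -0.31 ] 0.226 r 0.179 ang right 1.062
scene cam [ 0.22346112 -0.63309488  0.81653125]
15385 [ 0.44088289 -0.35342167  0.17800294] [0.83224184 0.04506215 0.19499929]
ctr [ 0.63848615 -0.15558318] R 0.19779085919450767 32
414 [431. 208.] [ 0.693 -0.321] 0.227 r 0.174 ang right 1.886
121 [370. 234.] [ 0.551 -0.311] 0.226 r 0.179 ang right 1.058
```

View pics/s1.png

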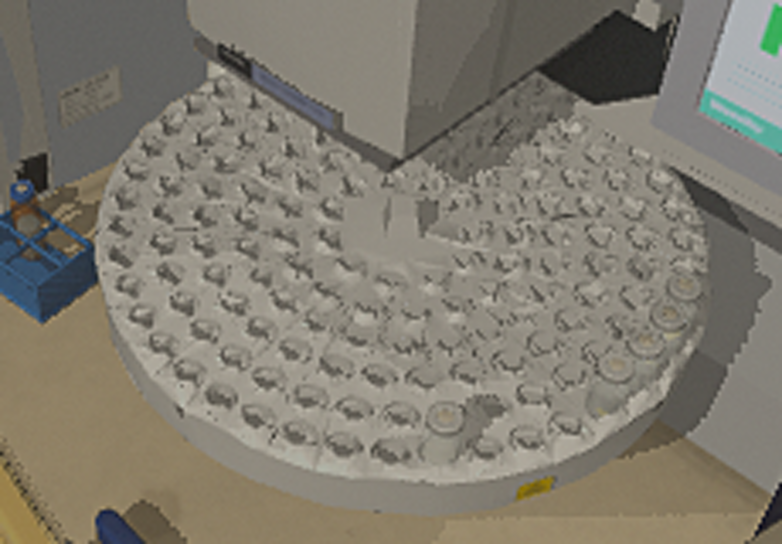

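Two views agree: axis at (0.639, -0.155), stray 1.06 rad right of front at r = 0.18 (crop pixel (445,420)), and the run of four starts at 1.66 rad. Plan: press at r≈0.155, 0.5 rad ahead of the stray, and sweep clockwise. First I move round in front of the chromatograph with the gripper shut.

```bash
cat >> h.py <<'E'
def to(*pts):
    s=robot.state(); p=np.array(s["ee_pos"]); R,_=cv2.Rodrigues(np.array(s["ee_rot"],float))
    print("at",p.round(4),"F",np.round(s["wrist_force"],1),"t",round(float(s["time_s"]),1),"gap",round(float(s["finger_gap"]),4),"toolx",R[:,0].round(3),"z",R[:,2].round(4))
    for q in pts: q=np.array(q,float); print(q.round(3),"tool mm",(1000*R.T@(q-p)).round(1)); p=q
E
python3 -c "
from h import *
to((.23,.2,.31),(.31,0,.31),(.507,-.236,.28))"
```

```text
at [0.1398 0.5058 0.2558] F [-0.7 -0.9 -0.4] t 0.1 gap 0.0851 toolx [ 0.267  0.964 -0.001] z [-5.e-04 -1.e-03 -1.e+00]
[0.23 0.2  0.31] tool mm [-270.8  168.4  -53.9]
[0.31 0.   0.31] tool mm [-171.4  130.4    0.2]
[ 0.507 -0.236  0.28 ] tool mm [-174.9  252.8   30.1]
```

```bash
python3 -m creep '[[[-10,6,-15],[0,0,0],0],[[-25,15,-15],[0,0,0],0],[[-30,19,-12],[0,0,0],0],[[-30,19,-12],[0,0,0],0],[[-30,19,0],[0,0,0],0],[[-30,19,0],[0,0,0],0],[[-30,19,0],[0,0,0],0],[[-30,19,0],[0,0,0],0],[[-30,18,0],[0,0,0],0],[[-26,16,0],[0,0,0],0]]' 30
python3 -c "
from h import *
to((.31,0,.31),(.507,-.236,.28))"
```

```text
time_s: 1.1
ee_pos: [0.2305, 0.1984, 0.3101]
ee_rot: [2.5, 1.902, -0.0]
wrist_force: [0.4, 0.7, -0.0]
finger_gap: -0.0002
at [0.2305 0.1984 0.3101] F [ 0.4  0.7 -0. ] t 1.1 gap -0.0002 toolx [ 0.267  0.964 -0.   ] z [ 0.e+00 -2.e-04 -1.e+00]
[0.31 0.   0.31] tool mm [-170.   129.5    0.2]
[ 0.507 -0.236  0.28 ] tool mm [-174.9  252.8   30. ]
```

```bash
python3 -m creep '[[[-28,22,0],[0,0,0],0],[[-28,22,0],[0,0,0],0],[[-28,22,0],[0,0,0],0],[[-28,22,0],[0,0,0],0],[[-28,22,0],[0,0,0],0],[[-30,20,0],[0,0,0],0],[[-25,35,0],[0,0,0],0],[[-25,35,0],[0,0,0],0],[[-25,35,0],[0,0,0],0],[[-20,30,0],[0,0,0],0]]'
python3 -c "
from h import *
to((.507,-.236,.25))"
```

```text
time_s: 2.1
ee_pos: [0.4163, -0.1282, 0.3098]
ee_rot: [-2.501, -1.901, 0.0]
wrist_force: [0.9, 0.6, 1.2]
finger_gap: -0.0001
at [ 0.4163 -0.1282  0.3098] F [0.9 0.6 1.2] t 2.1 gap -0.0001 toolx [0.268 0.964 0.   ] z [-6.e-04  3.e-04 -1.e+00]
[ 0.507 -0.236  0.25 ] tool mm [-79.6 116.3  59.7]
```

```bash
python3 -m creep '[[[-16,23,0],[0,0,0],0],[[-16,23,0],[0,0,0],0],[[-16,23,0],[0,0,0],0],[[-16,24,5],[0,0,0],0],[[-15,23,10],[0,0,0],0],[[0,0,15],[0,0,0],0],[[0,0,15],[0,0,0],0],[[0,0,10],[0,0,0],0],[[0,0,5],[0,0,0],0],[[0,0,0],[0,0,0],0]]'
python3 - <<'E'
from h import *
to((.507,-.236,.215))
c=robot.camera("scene"); cv2.imwrite("pics/s2.png",cv2.resize(c["image"][60:300,180:500,::-1],None,fx=2.4,fy=2.4))
E
```

```text
time_s: 3.1
ee_pos: [0.506, -0.2332, 0.25]
ee_rot: [-2.499, -1.902, 0.0]
wrist_force: [-1.1, -0.2, 0.5]
finger_gap: -0.0003
at [ 0.506  -0.2332  0.25  ] F [-1.1 -0.2  0.5] t 3.1 gap -0.0003 toolx [0.266 0.964 0.   ] z [-6.e-04  4.e-04 -1.e+00]
[ 0.507 -0.236  0.215] tool mm [-2.4  1.7 35. ]
```

View pics/s2.png

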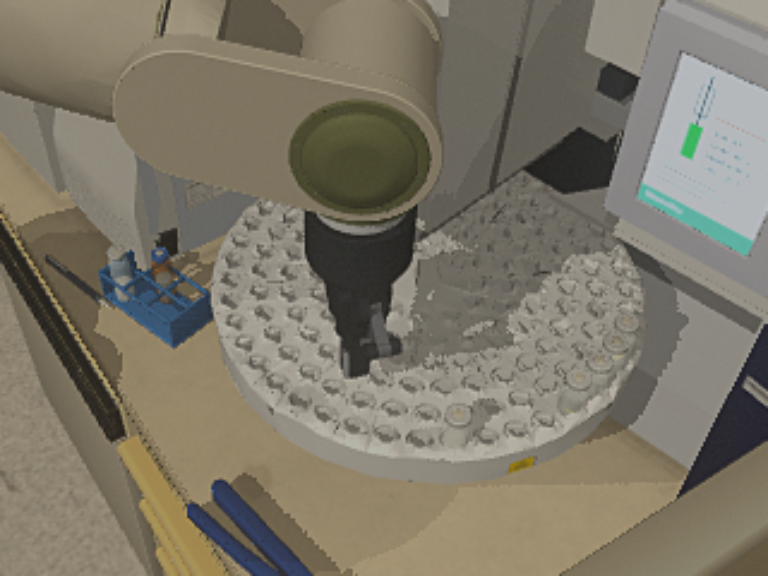

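Fingers at crop pixel (355,365), stray at (458,410), well apart. I'll use r≈0.165 for more hood clearance and go down to contact.

```bash
python3 -m creep '[[[-3,-6,6],[0,0,0],0],[[-3,-6,6],[0,0,0],0],[[0,0,6],[0,0,0],0],[[0,0,6],[0,0,0],0],[[0,0,6],[0,0,0],0],[[0,0,4],[0,0,0],0],[[0,0,3],[0,0,0],0],[[0,0,2],[0,0,0],0],[[0,0,1],[0,0,0],0],[[0,0,0],[0,0,0],0]]'
python3 -c "
from h import *
to()
p=robot.state()['ee_pos'];d=np.array(p[:2])-[.639,-.155];print(np.hypot(*d),np.arctan2(-d[1],-d[0]))"
```

```text
time_s: 4.15
ee_pos: [0.4931, -0.2361, 0.2107]
ee_rot: [2.499, 1.902, 0.0]
wrist_force: [-0.2, -0.9, 3.2]
finger_gap: 0.0002
at [ 0.4931 -0.2361  0.2107] F [-0.2 -0.9  3.2] t 4.2 gap 0.0002 toolx [ 0.266  0.964 -0.   ] z [ 7.e-04 -7.e-04 -1.e+00]
0.1668749503294869 0.507277139201693
```

```bash
python3 -m creep '[[[0,0,0.4],[0,0,0],0],[[0,0,0.4],[0,0,0],0],[[0,0,0.2],[0,0,0],0],[[0,0,0],[0,0,0],0],[[0,0,0],[0,0,0],0],[[0,0,0],[0,0,0],0],[[0,0,0],[0,0,0],0],[[0,0,0],[0,0,0],0],[[0,0,0],[0,0,0],0],[[0,0,0],[0,0,0],0]]'
cat >> h.py <<'E'
def arc(f0,f1,n,r=.1665,c=(.639,-.155)):
    f=np.linspace(f0,f1,n+1); P=np.c_[c[0]-r*np.cos(f),c[1]-r*np.sin(f),0*f]
    R,_=cv2.Rodrigues(np.array(robot.state()["ee_rot"],float))
    print((1000*np.diff(P,axis=0)@R).round(1)[:,:2].tolist())
E
python3 -c "
from h import *
to();arc(.507,-.553,30)"
```

```text
time_s: 5.15
ee_pos: [0.4934, -0.2364, 0.2106]
ee_rot: [2.498, 1.901, 0.001]
wrist_force: [-2.1, -1.6, 9.2]
finger_gap: 0.0
at [ 0.4934 -0.2364  0.2106] F [-2.1 -1.6  9.2] t 5.2 gap 0.0 toolx [ 0.267  0.964 -0.001] z [ 0.002  -0.0019 -1.    ]
[[4.3, -4.0], [4.4, -3.9], [4.5, -3.7], [4.7, -3.6], [4.8, -3.4], [4.9, -3.2], [5.0, -3.1], [5.1, -2.9], [5.2, -2.7], [5.3, -2.5], [5.4, -2.3], [5.5, -2.1], [5.6, -1.9], [5.6, -1.7], [5.7, -1.5], [5.7, -1.3], [5.8, -1.1], [5.8, -0.9], [5.8, -0.7], [5.9, -0.5], [5.9, -0.3], [5.9, -0.1], [5.9, 0.1], [5.9, 0.3], [5.9, 0.5], [5.8, 0.7], [5.8, 0.9], [5.8, 1.1], [5.7, 1.3], [5.7, 1.5]]
```

```bash
python3 -m creep '[[[2,-2,-0.2],[0,0,0],0],[[4.3,-4,0],[0,0,0],0],[[4.4,-3.9,0],[0,0,0],0],[[4.5,-3.7,0],[0,0,0],0],[[4.7,-3.6,0],[0,0,0],0],[[4.8,-3.4,0],[0,0,0],0],[[4.9,-3.2,0],[0,0,0],0],[[3.5,-2.1,0],[0,0,0],0],[[1.6,-1,0],[0,0,0],0],[[0,0,0],[0,0,0],0]]'
cat >> h.py <<'E'
def caps(n,c=(.639,-.155)):
    from scipy import ndimage
    C=robot.camera(n); D=C["depth"]; v,u=np.mgrid[:400,:640]
    R,_=cv2.Rodrigues(np.array(C["rvec"],float)); t=np.array(C["tvec"],float).ravel()
    W=(np.stack([(u-C["cx"])/C["fx"]*D,(v-C["cy"])/C["fy"]*D,D],-1)-t)@R
    h=(D>0)&(W[...,2]>.21)&(W[...,2]<.23)&(abs(np.hypot(W[...,0]-c[0],W[...,1]-c[1])-.18)<.02)
    l,k=ndimage.label(h)
    for i in range(1,k+1):
        q=W[l==i]
        if len(q)<20: continue
        m=(q[:,:2].min(0)+q[:,:2].max(0))/2; d=m-c
        print(n,len(q),m.round(4),"r",np.hypot(*d).round(3),"ang",np.arctan2(-d[1],-d[0]).round(3))
    return C
def tip(c=(.639,-.155)):
    d=np.array(robot.state()['ee_pos'][:2])-c;print("tip r",np.hypot(*d),"ang",np.arctan2(-d[1],-d[0]))
E
python3 -c "
from h import *
to();tip();caps('scene');caps('top')"
```

```text
time_s: 6.15
ee_pos: [0.4767, -0.1954, 0.2106]
ee_rot: [2.498, 1.901, 0.001]
wrist_force: [-0.0, 0.7, 8.3]
finger_gap: -0.0001
at [ 0.4767 -0.1954  0.2106] F [-0.   0.7  8.3] t 6.2 gap -0.0001 toolx [ 0.266  0.964 -0.001] z [ 0.0019 -0.0013 -1.    ]
tip r 0.16728119826711965 ang 0.24367004314901256
scene 443 [ 0.6467 -0.3314] r 0.177 ang 1.615
scene 118 [ 0.5133 -0.2821] r 0.179 ang 0.791
top 50 [ 0.6876 -0.3269] r 0.179 ang 1.846
top 51 [ 0.6648 -0.3321] r 0.179 ang 1.715
top 50 [ 0.6346 -0.3333] r 0.178 ang 1.546
top 54 [ 0.6074 -0.3301] r 0.178 ang 1.392
```

Carried without slip (tip 0.264 rad, stray 0.267). Continuing.

```bash
python3 -c "
from h import *
arc(.244,-.166,10)"; python3 -m creep '[[[2.6,-1.2,0],[0,0,0],0],[[5.4,-2.3,0],[0,0,0],0],[[5.5,-2.1,0],[0,0,0],0],[[5.6,-1.9,0],[0,0,0],0],[[5.6,-1.7,0],[0,0,0],0],[[5.7,-1.5,0],[0,0,0],0],[[5.7,-1.3,0],[0,0,0],0],[[5.8,-1.1,0],[0,0,0],0],[[5.8,-0.9,0],[0,0,0],0],[[3,-0.4,0],[0,0,0],0]]'
python3 -c "
from h import *
to();tip();caps('scene');arc(-.09,-.55,15)"
```

```text
[[6.0, -3.2], [6.1, -3.0], [6.3, -2.7], [6.4, -2.5], [6.5, -2.2], [6.5, -1.9], [6.6, -1.7], [6.7, -1.4], [6.7, -1.1], [6.8, -0.8]]
time_s: 7.25
ee_pos: [0.4756, -0.1424, 0.2106]
ee_rot: [2.499, 1.903, -0.001]
wrist_force: [-8.5, -0.7, 11.9]
finger_gap: -0.0001
at [ 0.4756 -0.1424  0.2106] F [-8.5 -0.7 11.9] t 7.2 gap -0.0001 toolx [ 0.266  0.964 -0.001] z [-5.e-04 -1.e-03 -1.e+00]
tip r 0.16391031177126403 ang -0.07668118109647082
scene 109 [ 0.4794 -0.2356] r 0.179 ang 0.468
scene 236 [ 0.6161 -0.3324] r 0.179 ang 1.442
scene 121 [ 0.5773 -0.3226] r 0.179 ang 1.218
scene 119 [ 0.5527 -0.3124] r 0.18 ang 1.069
[[5.0, -0.8], [5.1, -0.7], [5.1, -0.5], [5.1, -0.4], [5.1, -0.2], [5.1, -0.1], [5.1, 0.1], [5.1, 0.3], [5.1, 0.4], [5.1, 0.6], [5.1, 0.7], [5.0, 0.9], [5.0, 1.0], [5.0, 1.2], [4.9, 1.3]]
```

```bash
python3 -m creep '[[[0.5,-1.5,-0.4],[0,0,0],0],[[2.5,-1.3,-0.2],[0,0,0],0],[[5,-0.8,0],[0,0,0],0],[[5.1,-0.7,0],[0,0,0],0],[[5.1,-0.5,0],[0,0,0],0],[[5.1,-0.4,0],[0,0,0],0],[[5.1,-0.2,0],[0,0,0],0],[[5.1,-0.1,0],[0,0,0],0],[[3.5,0,0],[0,0,0],0],[[1.5,0.1,0],[0,0,0],0]]'
python3 -c "
from h import *
to();tip();caps('scene')"
```

```text
time_s: 8.3
ee_pos: [0.4812, -0.1037, 0.2107]
ee_rot: [2.499, 1.902, 0.001]
wrist_force: [-1.1, -0.9, 7.5]
finger_gap: 0.0004
at [ 0.4812 -0.1037  0.2107] F [-1.1 -0.9  7.5] t 8.3 gap 0.0004 toolx [ 0.266  0.964 -0.   ] z [ 9.e-04 -5.e-04 -1.e+00]
tip r 0.16589438761555153 ang -0.3145475850135036
scene 108 [ 0.4648 -0.1945] r 0.179 ang 0.223
scene 121 [ 0.5861 -0.3273] r 0.18 ang 1.273
scene 116 [ 0.5174 -0.2863] r 0.179 ang 0.824
scene 120 [ 0.5384 -0.3031] r 0.179 ang 0.974
scene 118 [ 0.5613 -0.3168] r 0.18 ang 1.123
```

```bash
python3 -m creep '[[[2.5,0.1,0],[0,0,0],0],[[5.1,0.3,0],[0,0,0],0],[[5.1,0.5,0],[0,0,0],0],[[5.1,0.6,0],[0,0,0],0],[[5.1,0.8,0],[0,0,0],0],[[5,0.9,0],[0,0,0],0],[[4.5,1,0],[0,0,0],0],[[3,0.8,0],[0,0,0],0],[[1.5,0.4,0],[0,0,0],0],[[0,0,0],[0,0,0],0]]'
python3 -c "
from h import *
to();tip();caps('scene')"
```

```text
time_s: 9.35
ee_pos: [0.4963, -0.0696, 0.2107]
ee_rot: [2.499, 1.902, 0.001]
wrist_force: [-0.0, 1.8, 7.1]
finger_gap: 0.0002
at [ 0.4963 -0.0696  0.2107] F [-0.   1.8  7.1] t 9.3 gap 0.0002 toolx [ 0.266  0.964 -0.   ] z [ 9.e-04 -3.e-04 -1.e+00]
tip r 0.1663360391479048 ang -0.5393787710883698
scene 103 [ 0.4595 -0.1547] r 0.179 ang -0.002
scene 119 [ 0.4903 -0.2558] r 0.18 ang 0.596
scene 114 [ 0.5074 -0.2767] r 0.179 ang 0.746
scene 118 [ 0.527 -0.295] r 0.179 ang 0.896
scene 122 [ 0.549  -0.3105] r 0.18 ang 1.046
```

Stray at front within 1 mm. Lift straight up, then move above the cap.

```bash
python3 -m creep '[[[0,0,-3],[0,0,0],0],[[0,0,-8],[0,0,0],0],[[0,0,-12],[0,0,0],0],[[0,0,-15],[0,0,0],0],[[0,0,-15],[0,0,0],0],[[0,0,-12],[0,0,0],0],[[0,0,-8],[0,0,0],0],[[0,0,-5],[0,0,0],0],[[0,0,0],[0,0,0],0],[[0,0,0],[0,0,0],0]]'
python3 -c "
from h import *
c=caps('scene');caps('top');to((.4595,-.155,.288),(.4595,-.155,.267))"
```

```text
time_s: 10.4
ee_pos: [0.4959, -0.0699, 0.2876]
ee_rot: [-2.499, -1.902, 0.001]
wrist_force: [-0.3, 0.5, -0.3]
finger_gap: 0.0
scene 102 [ 0.4597 -0.1552] r 0.179 ang 0.001
scene 113 [ 0.4905 -0.2555] r 0.179 ang 0.595
scene 116 [ 0.507  -0.2761] r 0.179 ang 0.743
scene 119 [ 0.5277 -0.2952] r 0.179 ang 0.9
scene 122 [ 0.549  -0.3103] r 0.179 ang 1.046
top 54 [ 0.5496 -0.3095] r 0.179 ang 1.046
top 54 [ 0.5277 -0.2934] r 0.178 ang 0.894
top 57 [ 0.5095 -0.275 ] r 0.177 ang 0.748
top 55 [ 0.4923 -0.2536] r 0.177 ang 0.592
top 53 [ 0.4612 -0.1531] r 0.178 ang -0.011
at [ 0.4959 -0.0699  0.2876] F [-0.3  0.5  0.2] t 10.5 gap -0.0 toolx [0.267 0.964 0.   ] z [-1.e-03  4.e-04 -1.e+00]
[ 0.46  -0.155  0.288] tool mm [-91.7 -12.4  -0.4]
[ 0.46  -0.155  0.267] tool mm [-0.  0. 21.]
```

```bash
python3 -m creep '[[[-6,-1,0],[0,0,0],0],[[-14,-2,0],[0,0,0],0],[[-18,-2.4,0],[0,0,0],0],[[-20,-2.6,0],[0,0,0],0],[[-18,-2.4,0],[0,0,0],0],[[-11,-1.5,0],[0,0,0],0],[[-4.6,-0.5,3],[0,0,0],0],[[0,0,8],[0,0,0],0],[[0,0,7],[0,0,0],0],[[0,0,3],[0,0,0],0]]'
python3 - <<'E'
from h import *
to((.46,-.155,.267))
c=robot.camera("scene"); cv2.imwrite("pics/s3.png",cv2.resize(c["image"][60:300,180:500,::-1],None,fx=2.4,fy=2.4))
E
```

```text
time_s: 11.5
ee_pos: [0.4595, -0.1543, 0.2659]
ee_rot: [-2.498, -1.902, 0.001]
wrist_force: [-0.1, 0.4, 0.3]
finger_gap: 0.0002
at [ 0.4595 -0.1543  0.2659] F [-0.1  0.4  0.3] t 11.5 gap 0.0002 toolx [0.266 0.964 0.001] z [-0.0014  0.001  -1.    ]
[ 0.46  -0.155  0.267] tool mm [-0.6  0.6 -1.1]
```

View pics/s3.png

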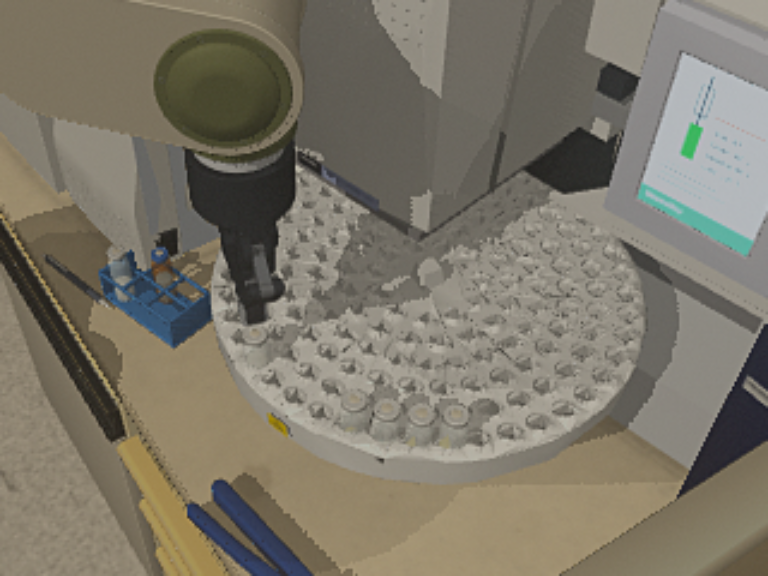

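The fingertips (255,318) stand just above the stray's cap (257,335), the run of four is at (355–455,410), and rack and crimper are undisturbed. Now I hold for 3 s.

```bash
python3 -m creep '[[[0,0,0],[0,0,0],0],[[0,0,0],[0,0,0],0],[[0,0,0],[0,0,0],0],[[0,0,0],[0,0,0],0],[[0,0,0],[0,0,0],0],[[0,0,0],[0,0,0],0],[[0,0,0],[0,0,0],0],[[0,0,0],[0,0,0],0],[[0,0,0],[0,0,0],0],[[0,0,0],[0,0,0],0]]'
python3 -m creep '[[[0,0,0],[0,0,0],0],[[0,0,0],[0,0,0],0],[[0,0,0],[0,0,0],0],[[0,0,0],[0,0,0],0],[[0,0,0],[0,0,0],0],[[0,0,0],[0,0,0],0],[[0,0,0],[0,0,0],0],[[0,0,0],[0,0,0],0],[[0,0,0],[0,0,0],0],[[0,0,0],[0,0,0],0]]'
python3 -m creep '[[[0,0,0],[0,0,0],0],[[0,0,0],[0,0,0],0],[[0,0,0],[0,0,0],0],[[0,0,0],[0,0,0],0],[[0,0,0],[0,0,0],0],[[0,0,0],[0,0,0],0],[[0,0,0],[0,0,0],0],[[0,0,0],[0,0,0],0],[[0,0,0],[0,0,0],0],[[0,0,0],[0,0,0],0]]'
python3 -c "
from h import *
caps('scene');to();robot.hand_in()"
```

```text
time_s: 12.55
ee_pos: [0.4596, -0.1549, 0.2671]
ee_rot: [-2.5, -1.902, 0.0]
wrist_force: [0.5, -1.0, 0.2]
finger_gap: -0.0003
time_s: 13.55
ee_pos: [0.4596, -0.1549, 0.2671]
ee_rot: [-2.5, -1.902, 0.0]
wrist_force: [-0.7, 0.2, 0.1]
finger_gap: 0.0001
time_s: 14.55
ee_pos: [0.4596, -0.1549, 0.2671]
ee_rot: [2.5, 1.902, -0.0]
wrist_force: [0.8, 0.0, -0.6]
finger_gap: 0.0001
scene 101 [ 0.459  -0.1541] r 0.18 ang -0.005
scene 113 [ 0.4903 -0.2552] r 0.179 ang 0.593
scene 113 [ 0.508  -0.2766] r 0.179 ang 0.748
scene 117 [ 0.5274 -0.2955] r 0.179 ang 0.899
scene 122 [ 0.5493 -0.3104] r 0.179 ang 1.047
at [ 0.4597 -0.1549  0.2671] F [ 0.  -0.1 -0.7] t 14.6 gap 0.0001 toolx [0.267 0.964 0.   ] z [ 0. -0. -1.]
the job is handed in; nothing more can be done
```

I turned the carousel about 1.06 rad clockwise with the shut fingertips pressed on its flat, so the stray vial now stands at the very front. The fingertips then held still above its cap for about 3 s, and I handed the job in at 14.6 s, still pointing.

- **Stray vial:** the last measurement put its cap at (0.459, -0.154), within about 2 mm of the front point. The carousel was at rest.
- **Pointing:** the fingertips were about 1 mm off the cap's centre sideways and about 20 mm above it. This takes the cap height as the given 0.222; the depth images read it 4 to 6 mm higher.
- **Contact:** the wrist force was near zero while pointing, and no move went near a vial. I judged the rack and crimper undisturbed by eye in the last picture; the beaker and timer were out of that picture and were not re-checked.
- **Disagreements:** after the second stroke the push read 11.9 N downwards with 8.5 N sideways, above the intended 4 to 10 N, because my arc ran slightly inward. I corrected it on the next stroke, and it caused no lasting slip. After the lift, the top camera put the stray about 2 mm from where the scene camera did.

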